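Load the leaning magazine of a filter changer

TASK

Load the filter changer: drop the two white filter cassettes into its leaning clear magazine tube so that they lie flat, one on the other, at the bottom, then let the steel follower weight down on top of them, knob up. When the column is complete, flip the tube's hinged dust cap fully shut, and leave everything else on the bench where it is.

Things in the scene. Friction and masses are not known exactly. Their poses are not given: they have to be found in the camera images.
- cassette_a: One of two identical white plastic filter cassettes: a flat ring 62 mm in diameter and 20 mm thick with a 47 mm bore that is closed by a steel screen 3 mm below either face; about 55 g. It lies flat on the bench; either face may be up in the tube. Origin: centre of the underside, z along the ring's axis (up at the start).
- cassette_b: The other white filter cassette, the same in every way. Origin: centre of the underside.
- weight: Follower weight: a plain steel disc 62 mm in diameter and 24 mm thick with a black knob standing on its centre (neck 16 mm in diameter, head 24 mm in diameter from 36 to 52 mm above the underside); hollow, about 200 g. It stands on the bench, knob up. Origin: centre of the disc's underside, z along the axis towards the knob.
- weight_knob (a point): Centre of the head of the weight's knob, 44 mm above the underside of the weight.
- changer: The filter changer, fixed to the bench: a white instrument housing 200 mm (x) by 150 mm (y), 54 mm high, with the magazine tube rising from it. Origin: centre of its underside; -x is its front (keys and display), which looks roughly towards the robot.
- magazine: Clear magazine tube, fixed on the changer, leaning 30 degrees from vertical towards its front. Bore 64 mm, wall 4 mm, inner depth 115 mm, slippery; the top 5 mm flare to about 71 mm inside, 79 mm outside. Origin: centre of the inner floor, 88 mm above the bench; z runs up the axis, x to the upper back side; y is level, the cap is hinged on the -y side.
- mouth (a point): Centre of the tube's rim plane, 115 mm up the axis from the inner floor. Its axes are the tube's. A loaded column is 64 mm high plus the 28 mm knob, so it ends 23 mm below the rim.
- cap (a joint): Angle of the hinged dust cap in rad: 0 = shut flat on the rim; it starts between 2.0 and 2.4, folded out beside the mouth; stop at 2.6. The hinge is stiff (about 0.05 N m) and the cap stays where it is left; a fingertip pushes it over with about 1 N.
- cap_hinge (a point): Point on the cap's hinge line, which runs along the tube's x, 46 mm from the tube's axis on its -y side, level with the rim.
- cap_tab (a point): Point on the outer face of the cap's tab, 96 mm from the hinge. The cap is a white disc 79 mm across, 4 mm thick, with a 24 mm wide tab that ends 104 mm from the hinge; its outer face is 5 mm off the hinge line. The point's y runs from the hinge to the tab, z out of the outer face (the face that is on top when shut).
- lens_cap: Bystander: black microscope lens cap, a plain disc 60 mm across, 18 mm high, among the task's things. Origin: centre of the underside.
- dish: Bystander: closed glass culture dish, 60 mm across, 16 mm high. Origin: centre of the underside.
- forceps: Bystander: steel forceps lying flat, about 160 mm long. Origin: at the middle on the bench.
There are look-alikes about, which are no part of the job. Leave any purple look-alike of the cassette_b alone.

How it is judged (in metres and radians):
On the way, in this order (a step that is already met when the one before it is completed fails the run):
1. both cassettes lie flat, one on the other, at the bottom of the tube (x of cassette_a in the frame of magazine between -0.005 and 0.005 m and y of cassette_a in the frame of magazine between -0.005 and 0.005 m and angle between the z axis of each of cassette_a, cassette_b and the z axis of magazine, either way round below 0.12 rad and z of cassette_a in the frame of magazine between -0.004 and 0.044 m and x of cassette_b in the frame of magazine between -0.005 and 0.005 m and y of cassette_b in the frame of magazine between -0.005 and 0.005 m and z of cassette_b in the frame of magazine between -0.004 and 0.044 m), for 0.2 s.
2. the follower weight rests on the cassettes, knob up (x of weight in the frame of magazine between -0.005 and 0.005 m and y of weight in the frame of magazine between -0.005 and 0.005 m and angle between the z axis of weight and the z axis of magazine, either way round below 0.12 rad and z of weight in the frame of magazine between 0.035 and 0.045 m and z of weight_knob in the frame of magazine above 0.072 m), for 0.2 s.
3. the dust cap is shut (value of joint cap below 0.08 rad), for 0.2 s.
At the end, for the whole second after the job is handed in: Both cassettes lie flat (within 7 degrees) in the tube at the bottom, with the follower weight flat on top of them, knob up, its underside 35 to 45 mm above the tube's floor, everything within 5 mm of the tube's axis and at rest, and the cap is shut to within 0.08 rad (all of step 1 and all of step 2 and value of joint cap below 0.08 rad and linear speed of each of cassette_a, cassette_b, weight below 0.02 m/s); the robot touches nothing.
It fails at once if one of the other things on the bench (lens cap, dish, forceps) is pushed more than 30 mm from its place (distance of any of lens_cap, dish, forceps from where it was at the start of the episode above 0.03 m).
It also fails if it takes over 72 s, if anything falls off the work surface, if the arm or the gripper's body presses on something with over 40 N, if the wrist force passes 120 N, or if a joint passes its speed limit or range.

ROBOT

A 6-joint arm with a two-finger parallel gripper is mounted at the origin on the work surface. World frame = base frame: x ahead of the robot, y to its left, z up, the work surface at z = 0. Lengths are in m, angles in degrees, forces in N, time in s.
With the tool pointing down it reaches from about 0.325 to 0.775 m from the base axis. Payload 5.5 kg.
Tool frame: the origin (TCP) lies at the centre of the arm's flange, where the gripper is bolted on; the fingertips stand 182 mm ahead of it and the grasp point (between the pads) lies 163 mm ahead of it; z points along the fingers, y is the line along which they close (so a half turn about z gives the same grasp; the last joint's range is limited). The gripper opens to 88 mm and grips with 3 to 60 N. Pads are 20 mm wide; open, the fingers measure 115 mm over their backs; the gripper's body (75 mm by 178 mm) begins 61 mm behind the grasp point.
Start: joints at [-67.821, 5.22, 70.514, -0, 104.267, -3.249], TCP at [0.258, -0.542, 0.405] pointing down, gripper open.
Joint ranges: [-164.24, 164.24], [-49.07, 125.15], [9.68, 141.18], [-86.29, 266.29], [3.28, 154.24], [-151.56, 151.56]. Speed limits (degrees/s): [147.25, 147.25, 172.46, 180, 180, 180].

INTERFACE

Orientations are given as [roll, pitch, yaw] about the fixed x, y, z axes, in that order (R = Rz(yaw) Ry(pitch) Rx(roll)).
In Python, from station import r gives the robot as it stands. The module is installed in compiled form; this text tells all that it offers. Calls block until the motion is done:
- r.reach(position, orientation): joint-space move of the TCP to a pose.
- r.servo_line(position, rotation=None, speed=0.15): straight line of the TCP; rotation=None keeps the orientation; speed is the mean speed in m/s.
- r.move_joints(angles): joint-space move.
- r.let_go() and r.grab(squeeze=None): open the fingers fully, or close them until they stop; squeeze is the grip in N (None keeps the last).
- r.wait(seconds).
- r.inverse_kinematics(position, orientation): joint angles nearest the present ones, or None.
- r.sense(): the state.
- r.snapshot(name): name is "side" or "top" or "wrist"; returns a dict with "frame" (420x560x3 uint8, red, green, blue), "fx", "fy", "cx", "cy" (pixels), "R" (3x3) and "t" (3): a world point X has camera coordinates R X + t. Camera axes: x right, y down, z forward; pixel columns grow to the right and rows downward; lengths in m; the calibration is good to about 2 mm. A picture is of the moment at which its call begins. There is no depth.
A pose or a line that the arm cannot do raises r.IKError and nothing moves.
- r.hand_in(): hands the job in; it is judged then, once.
The state is a dict: "clock": time; "joints": joint angles; "joint_vel": joint speeds; "joint_torque": joint torques, N m; "tcp_pos": TCP position; "orientation": TCP orientation; "contact_force": force on the tool from outside, world axes, zero at the start; "torque": the same for the moment, N m; "opening": finger opening in m; "gripper_force": force on a finger pad.
Only numpy, scipy, OpenCV 4.12 (cv2) and the standard library are available. Lean on these libraries where they do the work, as an engineer would, in place of code of your own. Each camera call takes 0.05 s, during which the arm holds its last target. There are 200 camera calls.

## Working session

There is one attempt and no reset: what is moved stays moved. The work goes in short steps, each a Python script; the robot and the scene stay as the last script left them, time stands still between calls to the robot, and variables do not carry over. Pictures are saved under pics/ and viewed, at most 13 in all, crops included, and the job is handed in when it is done.

```bash
mkdir -p pics; python3 - <<'E'
from station import r
import cv2,pickle
d={}
for n in("side","top","wrist"):
    s=r.snapshot(n); d[n]=s; cv2.imwrite(f"pics/{n}0.png",s["frame"][:,:,::-1]); print(n,s["fx"],s["fy"],s["cx"],s["cy"],s["R"],s["t"])
pickle.dump(d,open("s0.pkl","wb"))
E
```

```text
side 495.39150307042155 495.39150307042155 274.4088470105596 202.59117783963342 [[-0.98672091 -0.16203103 -0.0113043 ]
 [-0.09116817  0.61009761 -0.7870637 ]
 [ 0.13442546 -0.77558162 -0.61676815]] [0.60684366 0.12486504 1.10053788]
top 420.90153933001307 420.90153933001307 278.9715025113566 201.5311810613596 [[-6.37934189e-02 -9.97963070e-01 -3.31848095e-04]
 [-9.73097453e-01  6.22776783e-02 -2.21817127e-01]
 [ 2.21385968e-01 -1.38275524e-02 -9.75088228e-01]] [0.06702945 0.60854279 0.82823069]
wrist 296.7952398859836 296.7952398859836 280.22861151346535 211.01815712869066 [[ 0.43038203 -0.90264176 -0.00302624]
 [-0.87082484 -0.41608932  0.26178956]
 [-0.23756138 -0.1100342  -0.96512024]] [-0.60017897 -0.03298292  0.39039993]
```

View pics/side0.png

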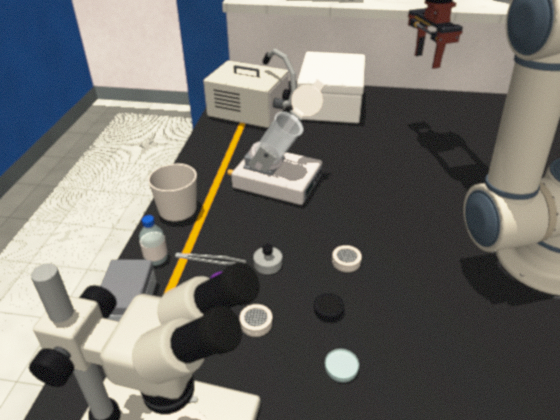

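View pics/top0.png

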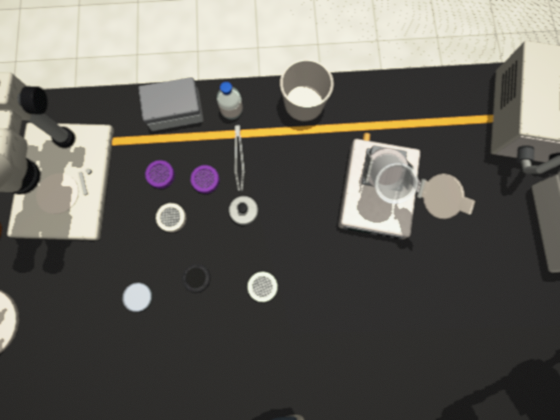

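The white rings are at top pixels (170,217) and (262,287). The look-alikes are purple rings at (159,174) and (204,179), the black lens cap at (197,278) and the glass dish at (137,297). The weight is at (243,210) and the tube mouth near (395,183), with the cap folded out at (445,196). The white rings match the description, so I'll check them in a close crop.

```bash
python3 - <<'E'
import cv2,numpy as np
t=cv2.imread("pics/top0.png");s=cv2.imread("pics/side0.png")
z=lambda i,x,y,w,h,k:cv2.resize(i[y:y+h,x:x+w],None,fx=k,fy=k,interpolation=cv2.INTER_CUBIC)
a=z(t,335,135,150,110,4) #600x440
cv2.imwrite("pics/tubetop.png",a)
b=z(s,225,75,110,130,4) #440x520
c=z(t,145,160,135,150,2.6) #351x390
o=np.zeros((520,800,3),np.uint8);o[:,:440]=b;o[:390,445:445+351]=c
cv2.imwrite("pics/mix.png",o)
E
```

```text
(no output)
```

View pics/tubetop.png

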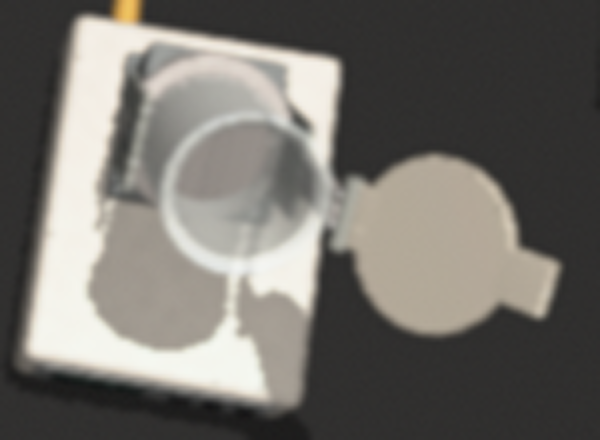

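View pics/mix.png

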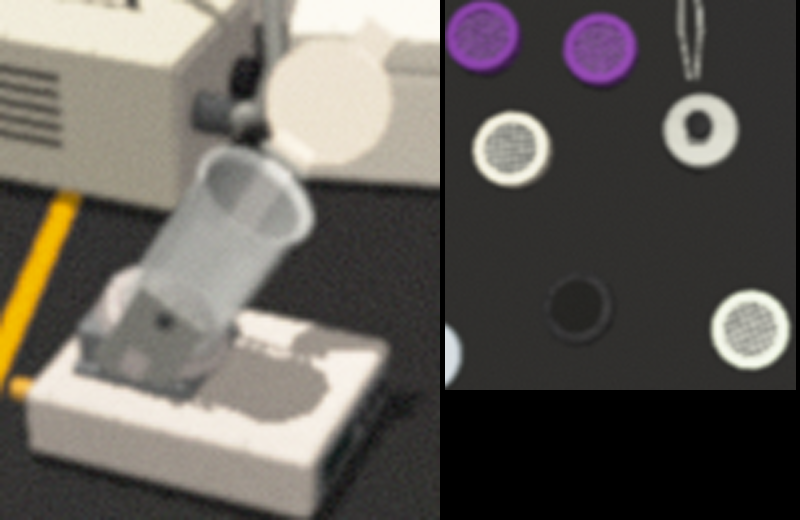

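White rings confirmed, both with steel screens, at crop (512,148) and (750,330). The rim ellipse spans 160–332 × 107–273 in the tube crop and about 197–315 × 147–247 in the side crop. The cap disc is near (437,243) and its tab near (535,285).

```bash
cat > h.py <<'E'
import numpy as np,cv2,pickle
from scipy.optimize import least_squares
from scipy.spatial.transform import Rotation as Ro
def proj(s,X):
    c=np.atleast_2d(X)@s["R"].T+s["t"]; return np.c_[c[:,0]/c[:,2]*s["fx"]+s["cx"],c[:,1]/c[:,2]*s["fy"]+s["cy"]]
A=np.linspace(0,2*np.pi,72,endpoint=False); C=np.c_[np.cos(A),np.sin(A),0*A]
def cyl(x,y,rad,h): return np.r_[C*rad+[x,y,0],C*rad+[x,y,h]]
def cen(p):
    m=cv2.moments(cv2.convexHull(p.astype(np.float32))); return np.array([m["m10"],m["m01"]])/m["m00"],m["m00"]
def blob(s,px,th=90):
    m=(s["frame"].min(2)>th).astype(np.uint8)
    n,l,st,_=cv2.connectedComponentsWithStats(m)
    x0,y0=px; w=l[y0-12:y0+13,x0-12:x0+13]; k=np.bincount(w[w>0]).argmax()
    p=np.argwhere(l==k)[:,::-1]
    p=np.r_[p+[.5,.5],p-[.5,.5],p+[.5,-.5],p+[-.5,.5]]
    return cen(p)
def fitcyl(obs,rad,h,g):
    f=lambda q:np.concatenate([cen(proj(s,cyl(*q,rad,h)))[0]-c for s,c in obs])
    o=least_squares(f,g,diff_step=1e-3); return o.x,o.fun
def magR(psi): return Ro.from_euler("z",psi).as_matrix()@Ro.from_euler("y",-30,degrees=True).as_matrix()
E
python3 - <<'E'
from h import *
d=pickle.load(open("s0.pkl","rb"));T,S=d["top"],d["side"]
for n,tp,sp,h,g in[("A",(262,287),(347,258),.02,(.4,-.05)),("B",(170,217),(256,320),.02,(.55,.2)),("W",(243,210),(267,262),.024,(.5,0)),("dish",(137,297),(342,365),.016,(.3,.2))]:
    for obs in([T,tp],),([S,sp],),([T,tp],[S,sp]):
        o=[(s,blob(s,p)[0]) for s,p in obs]
        q,f=fitcyl(o,.031,h,g); print(n,q.round(4),f.round(2),[round(blob(s,p)[1]/cen(proj(s,cyl(*q,.031,h)))[1],2) for s,p in obs])
def ray(s,px,z):
    v=s["R"].T@np.array([(px[0]-s["cx"])/s["fx"],(px[1]-s["cy"])/s["fy"],1]); o=-s["R"].T@s["t"]
    return (o+v*(z-o[2])/v[2]).round(4)
c=[(78,15),(341,62),(298,405),(25,355)]
P=[ray(T,(x/4+335-.4,y/4+135-.4),.054) for x,y in c];print("corners",P)
e=lambda a,b:np.degrees(np.arctan2(*(a-b)[[1,0]]))
print("yaw",e(P[0],P[3]),e(P[1],P[2]),e(P[0],P[1])-90,e(P[3],P[2])-90)
tb=np.array([160,107,332,273])/4+[335,135,335,135]-.4
sb=np.array([197,147,315,247])/4+[225,75,225,75]-.4
bb=lambda p:np.r_[p.min(0),p.max(0)]
def rim(q):return C*.0395@magR(q[2]).T+[q[0],q[1],.088+.115*np.cos(np.pi/6)]
psi=np.radians(np.mean([e(P[0],P[3]),e(P[1],P[2]),e(P[0],P[1])-90,e(P[3],P[2])-90]))
f=lambda q:np.r_[bb(proj(T,rim([*q,psi])))-tb,bb(proj(S,rim([*q,psi])))-sb]
o=least_squares(f,[.6,-.25]);print("mouth",o.x,np.degrees(psi),o.fun.round(1))
fT=lambda q:f(q)[:4];print(least_squares(fT,[.6,-.25]).x)
for p in[(520,160),(500,160),(497,130),(530,165)]: print(p,ray(T,p,.0),ray(T,p,.2))
E
```

```text
A [0.4387 0.0757] [ 0. -0.] [1.19]
A [0.4416 0.0739] [ 0. -0.] [1.12]
A [0.4402 0.0751] [ 0.24 -0.69  0.65  0.47] [1.19, 1.12]
B [0.6051 0.2741] [ 0. -0.] [1.11]
B [0.6076 0.2714] [0. 0.] [1.11]
B [0.6064 0.2729] [ 0.51 -0.61  0.43  0.7 ] [1.11, 1.11]
W [0.6107 0.1092] [-0.  0.] [1.06]
W [0.6127 0.1075] [0. 0.] [1.02]
W [0.6117 0.1087] [ 0.21 -0.45  0.38  0.42] [1.06, 1.01]
dish [0.4343 0.3482] [0. 0.] [0.99]
dish [0.4369 0.3448] [-0. -0.] [0.96]
dish [0.4359 0.3464] [ 0.83 -0.76  0.53  0.88] [0.99, 0.96]
corners [array([ 0.749 , -0.1495,  0.054 ]), array([ 0.712 , -0.2927,  0.054 ]), array([ 0.5225, -0.2434,  0.054 ]), array([ 0.5586, -0.1012,  0.054 ])]
yaw -14.23432661828661 -14.582712097428784 -14.487234058036208 -14.244625281704046
mouth [ 0.60750097 -0.18940688] -14.387224513863915 [-0.4 -0.1  0.1 -0.4  0.8  0.1 -0.1 -0.5]
[ 0.60702017 -0.18960385]
(520, 160) [ 0.6908 -0.5443  0.    ] [ 0.6319 -0.4202  0.2   ]
(500, 160) [ 0.6938 -0.4974  0.    ] [ 0.6342 -0.3833  0.2   ]
(497, 130) [ 0.7687 -0.5038  0.    ] [ 0.6933 -0.3883  0.2   ]
(530, 165) [ 0.6771 -0.5653  0.    ] [ 0.6211 -0.4368  0.2   ]
```

```bash
cat >> h.py <<'E'
PSI=np.radians(-14.39); M=np.array([.6073,-.1895,.1876]); MR=magR(PSI)
def tool_tube(sgn=1):
    z=-MR[:,2]; y=sgn*MR[:,0]; return Ro.from_matrix(np.c_[np.cross(y,z),y,z]).as_euler("xyz",degrees=True)
def tipat(p,sgn=1): # tube-frame point (rel. mouth) of the fingertips -> TCP position
    return M+MR@np.array(p)+.182*MR[:,2]
E
python3 - <<'E'
from h import *
from station import r
for sg in(1,-1):
    for p in([0,0,0],[0,0,.06],[0,-.15,.07]): print(sg,p,r.inverse_kinematics(tipat(p),tool_tube(sg)))
for y in(90,0,180,-90):print(y,r.inverse_kinematics([.44,.075,.36],[180,0,y]))
r.reach([.44-.03,.075,.36],[180,0,180]); 
s=r.snapshot("wrist");cv2.imwrite("pics/wA.png",s["frame"][:,:,::-1]);print(proj(s,[.44,.075,.02]),r.sense()["clock"])
pickle.dump(s,open("wA.pkl","wb"))
E
```

```text
1 [0, 0, 0] [-22.66334801 -16.48822593  99.10609262   4.45998182  67.70206971
  -8.87251574]
1 [0, 0, 0.06] [-23.2375842  -21.24759873  97.59830025   4.58883759  73.9942123
  -8.94524609]
1 [0, -0.15, 0.07] [-41.82062472 -16.17161337  92.71728347  13.69118005  76.69663125
 -27.41199631]
-1 [0, 0, 0] None
-1 [0, 0, 0.06] None
-1 [0, -0.15, 0.07] None
90 [ 5.30467250e+00 -1.90332607e+01  9.73793516e+01 -2.54444375e-14
  1.01653909e+02  5.30467250e+00]
0 [ 5.30467250e+00 -1.90332607e+01  9.73793516e+01 -2.54444375e-14
  1.01653909e+02  9.53046725e+01]
180 [  5.3046725  -19.03326072  97.37935156   0.         101.65390917
 -84.6953275 ]
-90 None
[[281.45870344 223.34132726]] 2.475
```

View pics/wA.png

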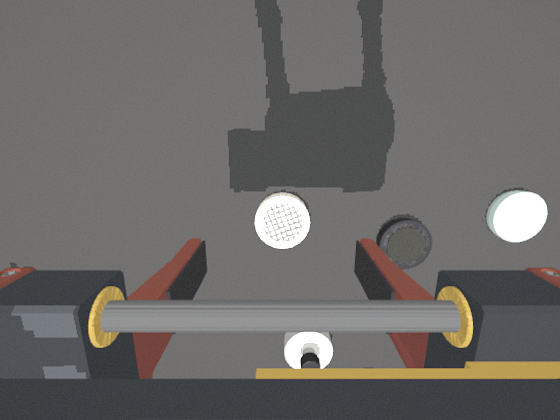

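The wrist picture shows cassette A at (282,220), against a predicted (281.5,223.3), so the estimate is good to about 2 mm. I'll refine it and pick.

```bash
cat >> h.py <<'E'
def pick(r,x,y,yaw,tip,squeeze):
    r.reach([x,y,tip+.182+.06],[180,0,yaw]); r.servo_line([x,y,tip+.182],speed=.12)
    r.grab(squeeze); o=r.sense()["opening"]; r.servo_line([x,y,tip+.182+.14],speed=.2); return o,r.sense()["opening"]
E
python3 - <<'E'
from h import *
from station import r
s=pickle.load(open("wA.pkl","rb"));q,f=fitcyl([(s,blob(s,(282,220),130)[0])],.031,.02,(.44,.075));print(q,blob(s,(282,220),130)[1]/cen(proj(s,cyl(*q,.031,.02)))[1])
q=(q*2+[.4402,.0751])/3
print(pick(r,*q,90,.012,20))
r.reach(tipat([0,0,.09]),tool_tube())
s=r.snapshot("wrist");cv2.imwrite("pics/wT.png",s["frame"][:,:,::-1]);pickle.dump(s,open("wT.pkl","wb"))
print(proj(s,M+C[::18]*.0355@MR.T).round(1).tolist(),r.sense()["clock"])
E
```

```text
[0.4392831  0.07546003] 1.065303335741731
(0.06090580207776612, 0.0613591841969089)
[[321.8, 215.0], [281.5, 174.6], [241.0, 214.8], [281.3, 252.5]] 7.0917
```

View pics/wT.png

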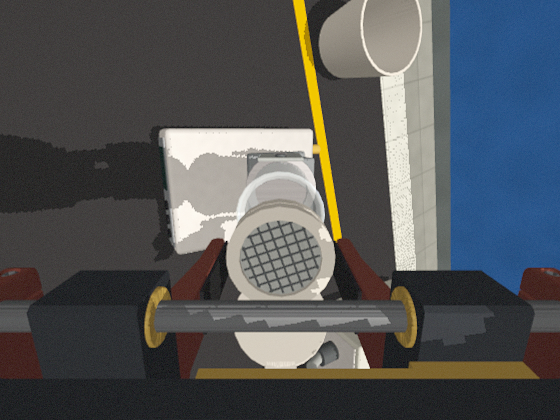

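The wrist view shows the cassette flat in the fingers at (280,256). The rim spans columns 236–325 with its top at row 170, matching the prediction. Inserting now with force checks.

```bash
cat >> h.py <<'E'
def drop(r,zend,zs):
    f0=np.array(r.sense()["contact_force"])
    for z in zs+[zend]:
        r.servo_line(tipat([0,0,z]),speed=.05); f=MR.T@(np.array(r.sense()["contact_force"])-f0); print(z,f.round(1))
        if f[2]>12: print("BLOCKED"); return False
    r.let_go(); r.wait(.3); return True
E
python3 - <<'E'
from h import *
from station import r
r.servo_line(tipat([0,0,.02]),speed=.1)
ok=drop(r,.002,[.012,.009,.006,.004])
if ok:
    r.servo_line(tipat([0,0,.09]),speed=.2)
    s=r.snapshot("wrist");cv2.imwrite("pics/wT1.png",s["frame"][120:300,180:380,::-1].repeat(3,0).repeat(3,1))
print(r.sense()["clock"])
E
```

```text
0.012 [-0.7  0.4 -0.2]
0.009 [-0.9  0.3 -0.1]
0.006 [-3.7  0.3  5.4]
0.004 [-6.6 -0.4  8.8]
0.002 [-7.5  0.3 11.7]
10.8
```

View pics/wT1.png

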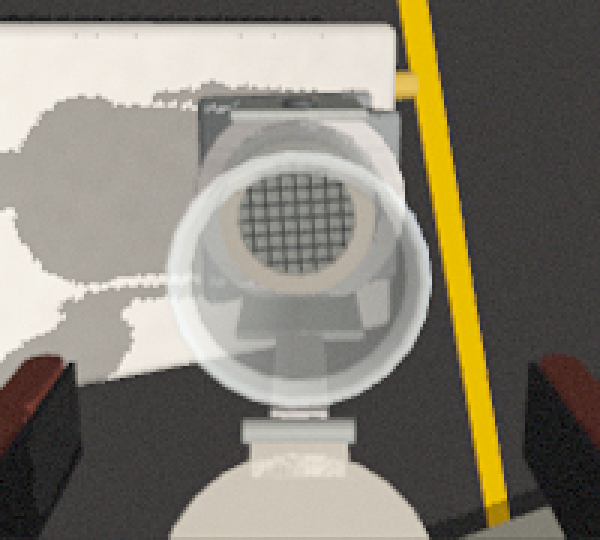

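Cassette A lies flat at the tube bottom. The insertion force and the rim (columns 235–324) both suggest the mouth is about 1.5 mm toward tube −x. I'll refit the mouth, then fetch B.

```bash
python3 - <<'E'
from h import *
from station import r
s=r.snapshot("wrist")
tb=np.array([166,150,432,407])/3+[180,120,180,120]-.33
bb=lambda p:np.r_[p.min(0),p.max(0)]
o=least_squares(lambda q:bb(proj(s,M+(C*.0395+[q[0],q[1],0])@MR.T))-tb,[0,0]);print("mouth shift tube x,y",o.x,o.fun)
r.reach([.6064-.03,.2729,.36],[180,0,180])
s=r.snapshot("wrist");p=proj(s,[.6064,.2729,.02])[0];print(p)
b=blob(s,p.round().astype(int),130);q,f=fitcyl([(s,b[0])],.031,.02,(.606,.273));print(q,b[1]/cen(proj(s,cyl(*q,.031,.02)))[1])
q=(q*2+[.6064,.2729])/3
print(pick(r,*q,180,.012,20),r.sense()["clock"])
import re
M=M+MR@np.array([o.x[0],o.x[1]*.5,0]);print(M)
t=open("h.py").read();open("h.py","w").write(t.replace("M=np.array([.6073,-.1895,.1876])",f"M=np.array([{M[0]:.4f},{M[1]:.4f},{M[2]:.4f}])"))
E
```

```text
mouth shift tube x,y [-0.0019449  -0.00014168] [-0.81483744 -0.61067669  0.81225668  0.78765668]
[281.84439779 222.97836319]
[0.6052791  0.27250172] 1.021135312441005
(0.06143667644330867, 0.061289239979861916) 15.125
[ 0.6056509  -0.18915002  0.18662755]
```

```bash
sed -i 's/M=np.array(\[.*\]); MR/M=np.array([.6060,-.1892,.1872]); MR/' h.py; grep -n "M=np" h.py; python3 - <<'E'
from h import *
from station import r
r.reach(tipat([0,0,.09]),tool_tube()); r.servo_line(tipat([0,0,.02]),speed=.12)
if drop(r,.002,[.010,.006,.004]):
    r.servo_line(tipat([0,0,.09]),speed=.2)
    s=r.snapshot("wrist");cv2.imwrite("pics/wT2.png",s["frame"][120:300,180:380,::-1].repeat(3,0).repeat(3,1))
    r.reach([.6117-.03,.1087,.36],[180,0,180])
    s=r.snapshot("wrist");p=proj(s,[.6117,.1087,.024])[0];print(p)
    b=blob(s,p.round().astype(int),100);q,f=fitcyl([(s,b[0])],.031,.024,(.612,.109));print(q,b[1]/cen(proj(s,cyl(*q,.031,.024)))[1])
    cv2.imwrite("pics/wW.png",s["frame"][:,:,::-1])
print(r.sense()["clock"])
a=cv2.imread("pics/wT2.png");b=cv2.imread("pics/wW.png")[130:310,190:290].repeat(2,0).repeat(2,1)
o=np.zeros((540,800,3),np.uint8);o[:,:600]=a;o[:360,600:]=b;cv2.imwrite("pics/mix2.png",o)
E
```

```text
21:PSI=np.radians(-14.39); M=np.array([.6060,-.1892,.1872]); MR=magR(PSI)
0.01 [ 1.4 -0.2  0.5]
0.006 [ 0.6 -1.   2. ]
0.004 [ 1.1 -1.6  1.1]
0.002 [ 0.5 -1.1  0.1]
[281.57772605 224.93319816]
[0.61033684 0.10877494] 1.014892094668894
21.4333
```

View pics/mix2.png

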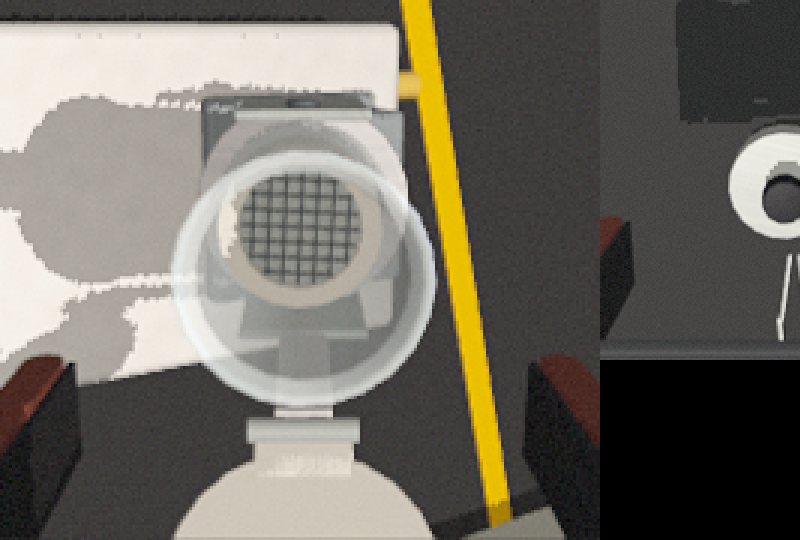

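Cassette B is down flat on A: the screen at crop (302,228) now appears larger and nearer. The weight's ring is visible at about (281,222), with the knob clear. Gripping it by the knob head.

```bash
python3 - <<'E'
from h import *
from station import r
print(pick(r,.6107,.1087,180,.027,35))
r.reach(tipat([0,0,.09]),tool_tube())
r.servo_line(tipat([0,0,.035]),speed=.12)
if drop(r,.002,[.028,.024,.02,.015,.010]):
    r.servo_line(tipat([0,0,.09]),speed=.2)
s=r.snapshot("wrist");cv2.imwrite("pics/wT3.png",s["frame"][120:300,180:380,::-1].repeat(3,0).repeat(3,1))
print(r.sense()["clock"])
# cap angle from side view of tip
s=r.snapshot("top");pickle.dump(s,open("top3.pkl","wb"));
for th in(2.0,2.1,2.2,2.3,2.4):
    P=M+MR@np.array([0,-.046+.104*np.cos(th)-.003*np.sin(th),.104*np.sin(th)+.003*np.cos(th)])
    d=pickle.load(open("s0.pkl","rb"));print(th,((proj(d["top"],P)[0]-[335,135])*4).round(),((proj(d["side"],P)[0]-[225,75])*4).round())
E
```

```text
(0.02316504822631489, 0.022934337959364677)
0.028 [ 0.5  1.2 -1.7]
0.024 [ 0.9  0.  -2.4]
0.02 [ 0.9 -0.5 -0.7]
0.015 [-0.2 -0.2 -1.5]
0.01 [ 0.4  0.1 -0.9]
0.002 [ 0.6  0.3 -0.9]
29.8333
2.0 [505. 288.] [387.  24.]
2.1 [523. 288.] [388.  25.]
2.2 [539. 288.] [388.  26.]
2.3 [553. 287.] [386.  29.]
2.4 [564. 284.] [384.  33.]
```

View pics/wT3.png

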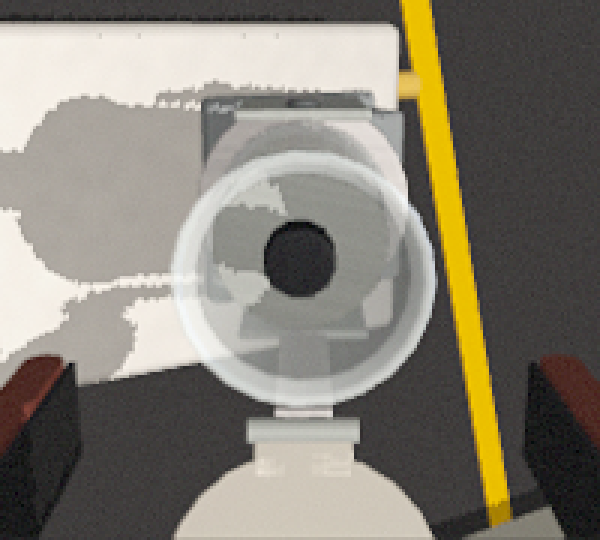

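The weight sits knob up and centred, with the knob at crop (299,258). The cap's tab tip at about (550,288) in the tube crop gives a cap angle of about 2.28 rad. Closing the cap now: sweep the closed fingers against its outer end, then follow the arc down.

```bash
python3 - <<'E'
from h import *
from station import r
s=r.snapshot("wrist");print("knob pred/obs",proj(s,M+MR@np.array([0,0,-.023]))[0],(279.7,206))
R=tool_tube(); P=lambda u,w:tipat([0,-.046+u,w])
r.servo_line(P(-.03,.135),speed=.25); r.grab(10)
r.servo_line(P(-.10,.135),speed=.25)
r.servo_line(P(-.10,.065),speed=.15)
F=lambda:(MR.T@(np.array(r.sense()["contact_force"]))).round(1)
f0=F();print(r.sense()["clock"],r.sense()["opening"])
for u in(-.08,-.06,-.04,-.015):
    r.servo_line(P(u,.065),speed=.1);print(u,F()-f0)
for t in np.radians([80,70,60,50,40,30,20,10,3,0]):
    r.servo_line(P(.065*np.cos(t)-.005*np.sin(t)-.010,.065*np.sin(t)+.005*np.cos(t)),speed=.07);f=F()-f0;print(round(np.degrees(t)),f)
    if f[2]>15:break
print(r.sense()["clock"])
for n in("side","top"):
    s=r.snapshot(n);cv2.imwrite(f"pics/{n}5.png",s["frame"][:,:,::-1])
s=cv2.imread("pics/side5.png")[40:205,225:335];t=cv2.imread("pics/top5.png")[120:245,335:485]
o=np.zeros((500,780,3),np.uint8);o[:495,:330]=s.repeat(3,0).repeat(3,1);o[:375,330:780]=t.repeat(3,0).repeat(3,1);cv2.imwrite("pics/mix5.png",o)
E
```

```text
knob pred/obs [282.02084044 207.80670484] (279.7, 206)
32.825 0.00039837662418341853
-0.08 [ 0.2 -0.2  0.7]
-0.06 [-0.5  0.4  0. ]
-0.04 [-0.3 -0.3  0.7]
-0.015 [-0.2  0.2 -0.6]
80 [0.9 0.3 0.7]
70 [-0.4  1.4  0.9]
60 [-0.4  0.3  1.1]
50 [0.6 0.3 0.8]
40 [-0.3  0.1  0.5]
30 [0.1 0.  0.8]
20 [0.3 0.6 0.4]
10 [-0.2 -1.   0.8]
3 [0.4 0.2 1.2]
0 [-2.1  0.1  6.2]
37.2583
```

View pics/mix5.png

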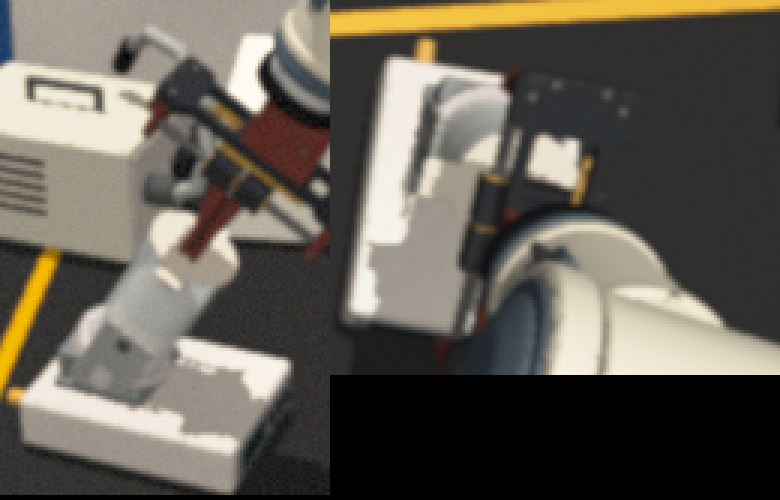

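The side view shows the cap lying on the rim at crop (195,245), with the fingers on top and 6 N of contact. I'll press 1 mm more, retreat and check.

```bash
python3 - <<'E'
from h import *
from station import r
P=lambda u,w:tipat([0,-.046+u,w])
r.servo_line(P(.055,.004),speed=.03);print((MR.T@np.array(r.sense()["contact_force"])).round(1))
r.servo_line(P(.055,.10),speed=.15); r.wait(.3)
r.reach([.40,-.1,.45],[180,0,90]); r.wait(.3)
s=r.snapshot("side");t=r.snapshot("top")
th=0
for th in(0,.08,.2):
  q=M+MR@np.array([0,-.046+.104*np.cos(th)-.005*np.sin(th),.104*np.sin(th)+.005*np.cos(th)]);print(th,((proj(s,q)[0]-[225,75])*4).round())
a=cv2.resize(s["frame"][75:205,225:335,::-1],None,fx=4,fy=4,interpolation=2);b=t["frame"][100:320,110:290,::-1].repeat(2,0).repeat(2,1)
o=np.zeros((520,800,3),np.uint8);o[:,:440]=a;o[:440,440:]=b;cv2.imwrite("pics/end.png",o);print(r.sense()["clock"])
E
```

```text
[-3.7  0.4 13.7]
0 [225. 234.]
0.08 [232. 224.]
0.2 [244. 208.]
39.8
```

View pics/end.png

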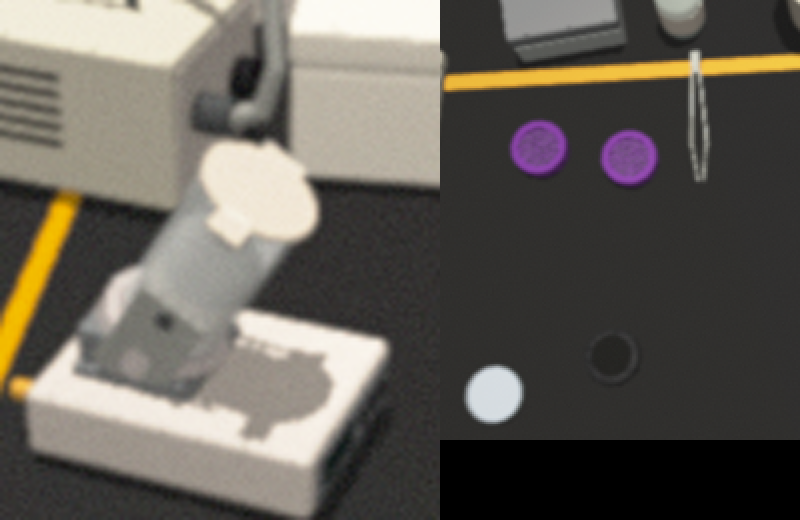

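The cap lies flat on the rim with its tab end at crop (228,236), against a predicted (225,234) for shut. The bystanders have not moved. Handing in.

```bash
python3 -c "
from station import r
print(r.hand_in())"
```

```text
the job is handed in; nothing more can be done
None
```

I handed the job in at about 40 s of the 72 s: both cassettes and the follower weight (knob up) are in the tube, the cap is shut and the bystanders are where they were; the hand-in call gave no verdict.

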